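# Press out a tea tin and stop it on the chute

## Task

At the coffee counter, press the key of the dispenser that holds the round tea tin, and with the other finger stop the tin as it comes down the chute, before it slides off the end. Do not pick the tin up; finish with that finger still holding the tin back, upright on the chute (the key may stay down or be let up). Leave the other dispenser with the square tin, the cup, the bottle and the bowl alone.

Things in the scene. Friction and masses are not known exactly. Their poses are not given: they have to be found in the camera images.
- tea_stand: fixed countertop dispenser with the round tin, 184 x 64 mm. Origin: on the counter; its -x axis points down the chute, the way the tin slides (roughly towards the robot), z up. In its frame, mm: key plate x -14..24 at the back; kicker blade x -16..-19, z 52..64; level seat, open above, z 50, x -16..-42, cheeks 14 high, tin centred at x -37.5; chute from x -42 to -150
- tea_brow (a point): brow where the seat meets the chute, x -42, z 50 mm in the dispenser's frame. Pressing the key drives the blade forward 1.4 times the key's travel (14 mm in all) and shoves the tin over the brow; from about half travel it tips onto the chute and slides off by itself in under a second, so the stopping finger should stand across the chute before the key goes down
- tea_chute_stop (a point): a good place to stop the tin: floor of the chute 85 mm in front of the dispenser's origin, z 36 mm. The chute is polished steel, 37 mm wide inside, side walls 5 mm high, 18 degrees down. A fingertip level with the pressed key (z 50) is 14 mm above the floor here and 15 mm below the top front edge of a tin stopped here; stop its front no nearer than 72 mm
- tea_key (a joint): travel of the round-tin dispenser's black push key, m: 0 up, 0.010 fully down. Spring return: about 3 N starts it, 7 N at the bottom
- tea_key_top (a point): centre of the top of the round-tin dispenser's key, a flat black plate 38 mm (along the chute) x 40 mm; 60 mm above the counter when up, 50 mm when fully down
- tea_tin: the round tea tin: plain bare-metal cylinder, diameter 34 mm, 28 mm high, about 50 g, loose, standing upright on the seat of its dispenser. Origin at the centre of its underside, z up along its axis
- tea_chute_end (a point): middle of the floor at the open lower end of the round tin's chute, 150 mm in front of the dispenser's origin, 15 mm above the counter; a tin that gets here is lost
- sugar_stand: fixed countertop dispenser with the square tin, 184 x 64 mm. Origin: on the counter; its -x axis points down the chute, the way the tin slides (roughly towards the robot), z up. In its frame, mm: key plate x -14..24 at the back; kicker blade x -16..-19, z 52..64; level seat, open above, z 50, x -16..-42, cheeks 14 high, tin centred at x -37.5; chute from x -42 to -150. Same make as the other; leave it alone
- sugar_key (a joint): travel of the square-tin dispenser's black push key, m: 0 up, 0.010 fully down. Spring return: about 3 N starts it, 7 N at the bottom. Not to be pressed
- sugar_tin: the square sugar tin, 34 x 34 x 28 mm, bare metal, loose on the other dispenser's seat; leave it alone. Origin at the centre of its underside
- cup: white cup without a handle, 72 mm across, 85 mm high, standing between the dispensers; origin under its centre; not to be disturbed
- syrup: amber bottle, 60 mm across, 190 mm high, to the left; origin under its centre; not to be disturbed
- bowl: glass bowl, 120 mm across, 55 mm high, to the right; origin under its centre; not to be disturbed
There are look-alikes about, which are no part of the job. What is shaped like the tea_tin but green or red is not meant.

How it is judged:
On the way, in this order (a step that is already met when the one before it is completed fails the run):
1. the key of the round tin's dispenser goes down (value of joint tea_key above 0.003 m).
2. the round tin is out on the chute, upright, and a finger holds it still there (x of tea_tin in the frame of tea_stand between -0.135 and -0.048 m and z of tea_tin in the frame of tea_stand below 0.054 m and angle between tea_tin's own z axis and vertical below 0.5 rad and distance between tea_tin and the grasp point below 0.12 m and linear speed of tea_tin below 0.03 m/s), for 0.3 s.
At the end, for the whole second after the job is handed in: the round tin is on its chute, upright (origin 48 to 135 mm in front of the dispenser's origin, on the floor, tilt under 0.5 rad; the slope is 0.31), and a finger keeps it from sliding (under 0.03 m/s where it cannot rest unheld; grasp point within 120 mm of it) (all of step 2); the arm keeps its last pose, push and grip.
It fails at once if the round tin slid off the chute (x of tea_tin in the frame of tea_stand below -0.14 m or y of tea_tin in the frame of tea_stand above 0.03 m or y of tea_tin in the frame of tea_stand below -0.03 m).
It fails at once if the round tin was picked up (z of tea_tin in the frame of tea_stand above 0.062 m).
It fails at once if the round tin was knocked over (angle between tea_tin's own z axis and vertical above 0.9 rad).
It fails at once if the square tin's dispenser was operated or its tin moved (value of joint sugar_key above 0.003 m or distance of sugar_tin from where it was at the start of the episode above 0.008 m).
It fails at once if the cup, bottle or bowl was disturbed (distance of any of cup, syrup, bowl from where it was at the start of the episode above 0.02 m).
It also fails if it takes over 32 s, if anything falls off the work surface, if the arm or the gripper's body presses on something with over 40 N, if the wrist force passes 120 N, or if a joint passes its speed limit or range.

## Robot

A 6-joint arm with a two-finger parallel gripper is mounted at the origin on the work surface. World frame = base frame: x ahead of the robot, y to its left, z up, the work surface at z = 0. Lengths are in m, angles in rad, forces in N, time in s.
With the tool pointing down it reaches from about 0.3 to 0.875 m from the base axis. Payload 6.4 kg.
Tool frame: the origin (TCP) lies on the centre line of the jaws, within the pads' length; the fingertips stand 11 mm ahead of it and the grasp point (between the pads) lies 8 mm behind it; x points along the fingers, y is the direction in which the jaws open and shut, and the axes are right-handed (so a half turn about x gives the same grasp; the last joint's range is limited). The gripper opens to 85 mm and grips with 20 to 120 N. Pads are 22 mm wide; open, the fingers measure 114 mm over their backs; the gripper's body (76 mm by 85 mm) begins 54 mm behind the grasp point. The pads swing forward as they close: fully open they stand 13 mm farther back than shut.
Start: joints at [-1.542, 0.181, 1.607, -0, 1.354, -0.206], TCP at [0.134, -0.559, 0.242] pointing down, gripper open.
Joint ranges: [-2.99, 2.99], [-0.89, 2.07], [0.3, 2.58], [-1.14, 4.28], [0, 2.63], [-3.12, 3.12]. Speed limits (rad/s): [2.57, 2.57, 3.01, 3.14, 3.14, 3.14].

## Interface

Orientations are given as a unit quaternion [w, x, y, z].
In Python, from bench import ctrl, camera, hand_in gives the robot as it stands. The module is installed in compiled form; this text tells all that it offers.
- The arm moves only by the tool drive_tool, never from a script. Its argument "increments" is a list of rows, each a list of 7 numbers: the shift along the tool's x, y, z in m, then the turn, a rotation vector about the tool's x, y, z in degrees, then the gripper's target within -1 to 1 (fully open at 1, half-way at 0, shut at -1). In form: [[dx, dy, dz, rx, ry, rz, claw], ...]. A call has 1 to 10 rows; each row shifts and turns the commanded pose from where the row before left it, along the tool's axes as they then stand; what a row does not reach is not made up. A row lasts 1/8 s, in which the tool goes at most 62.5 mm and 10.7 degrees, less where a joint would pass 70% of its speed; a pose out of reach is approached as far as the arm can. A call is refused whole if a number of a shift passes 0.0625 or a number of a turn 10.7, either way. A call with a gripper value outside its range is refused whole. The fingers move at their own pace and stop on an object; the grip force is fixed at half the most. Time passes only in rows, so rows that do not move let the fingers close. It gives the time, the measured TCP pose, the force and the opening at its end, in the units of the state.
- ctrl.get_obs(): the state, without advancing time (a new reading comes with each control period).
- camera(name): name is "side" or "top"; returns a dict with "img" (384x512x3 uint8, red, green, blue), "depth" (384x512 float32, m along the optical axis (not along the pixel's ray), 0 where there is no reading), "fx", "fy", "cx", "cy" (pixels), "k1" (the pictures are not rectified: a ray, as slopes to the right and down, at radius r is drawn at 1 + k1 r^2 times it, then the intrinsics apply), "world_from_camera" (4x4, takes a point from camera to world coordinates). Camera axes: x right, y down, z forward; pixel columns grow to the right and rows downward; lengths in m; the calibration is good to about 2 mm. A picture is of the moment at which its call begins.
- hand_in(): hands the job in, once; it reports no verdict.
The state is a dict: "time_s": time; "q": joint angles; "dq": joint speeds; "joint_efforts": joint torques, N m; "eef_pos": TCP position; "eef_rot": TCP orientation; "wrist_force": force on the tool from outside, world axes, zero at the start; "torque": the same for the moment, N m; "opening": opening from 0.0 (shut) to 1.0 (fully open).
Only numpy, scipy, OpenCV 4.12 (cv2) and the standard library are available. Lean on these libraries where they do the work, as an engineer would, in place of code of your own. Each camera call takes 0.05 s, during which the arm holds its last target.

## Working session

There is one attempt and no reset: what is moved stays moved. The work goes in short steps, Python scripts to look and compute and a tool call to move; the robot and the scene stay as the last step left them, time stands still between calls to the robot, and variables do not carry over. Pictures are saved under pics/ and viewed, and the job is handed in when it is done.

Besides the shell and the picture viewer there is one more tool, called in YAML: its name, and indented under it one key for each argument. drive_tool: Moves the arm, as the interface text tells. Its arguments: {"type":"object","properties":{"increments":{"type":"array","items":{"type":"array","items":{"type":"number"}}}},"required":["increments"]}

```bash
mkdir -p pics; cat > h.py <<'E'
import numpy as np,cv2
from bench import ctrl,camera
def save(name,fn):
    c=camera(name); cv2.imwrite(fn,c["img"][:,:,::-1]); np.savez(fn.replace('.png','.npz'),**c); return c
def ray(c,u,v):
    x=(u-c["cx"])/c["fx"]; y=(v-c["cy"])/c["fy"]
    a,b=x,y
    for _ in range(20):
        r2=a*a+b*b; a=x/(1+c["k1"]*r2); b=y/(1+c["k1"]*r2)
    T=np.array(c["world_from_camera"]); d=T[:3,:3]@np.array([a,b,1.0]); return T[:3,3],d
def onplane(c,u,v,z):
    o,d=ray(c,u,v); return o+d*(z-o[2])/d[2]
def dep(c,u,v):
    o,d=ray(c,u,v); return o+d*float(c["depth"][int(round(v)),int(round(u))])
E
python3 - <<'E'
from h import *
for n in("top","side"):
    c=save(n,f"pics/{n}0.png"); print(n,c["fx"],c["k1"],np.round(c["world_from_camera"],3).tolist())
print(ctrl.get_obs())
E
```

```text
top 425.4235820078771 -0.12128201450862801 [[-0.017, -0.996, 0.092, 0.47], [-1.0, 0.016, -0.004, -0.021], [0.003, -0.092, -0.996, 1.469], [0.0, 0.0, 0.0, 1.0]]
side 420.96627890546176 -0.04201270595454626 [[-0.949, -0.151, 0.276, 0.23], [-0.314, 0.507, -0.803, 0.961], [-0.019, -0.849, -0.529, 0.712], [0.0, 0.0, 0.0, 1.0]]
{'time_s': 0.1, 'q': array([-1.54231297e+00,  1.81498537e-01,  1.60786869e+00, -4.14150285e-05,
        1.35381868e+00, -2.06315930e-01]), 'dq': array([ 4.23210594e-05, -1.35355733e-03, -2.87046198e-03,  2.38382322e-04,
        7.91795544e-04,  6.83506315e-04]), 'joint_efforts': array([ 3.40238421e-04, -4.45876086e+01, -3.52239311e+01, -2.58449982e-04,
        4.20284166e-03,  1.10734112e-05]), 'eef_pos': array([ 0.13375454, -0.55874335,  0.24147536]), 'eef_rot': array([ 0.08226429,  0.70227465,  0.08338899, -0.70220309]), 'wrist_force': array([ 0.50458133,  0.48108806, -0.20925527]), 'torque': array([-0.00694392,  0.01228968,  0.02229624]), 'opening': 1.0028291468150567}
```

View pics/top0.png

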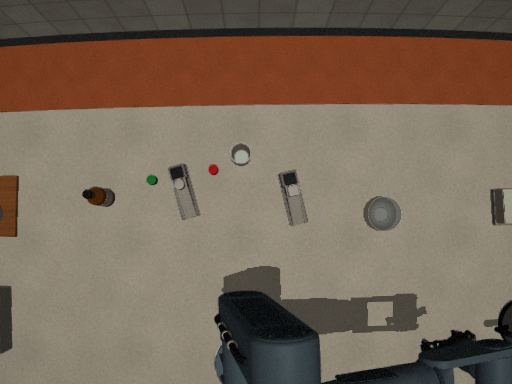

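View pics/side0.png

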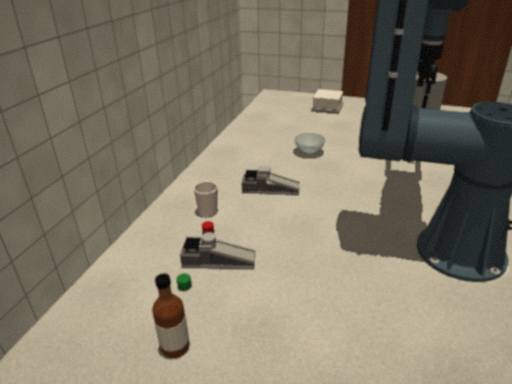

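```bash
python3 - <<'E'
import cv2,numpy as np
t=cv2.imread("pics/top0.png")
a=cv2.resize(t[155:230,140:220],None,fx=5,fy=5,interpolation=cv2.INTER_CUBIC)
b=cv2.resize(t[155:230,255:335],None,fx=5,fy=5,interpolation=cv2.INTER_CUBIC)
s=cv2.imread("pics/side0.png")
c=cv2.resize(s[160:280,170:310],None,fx=5,fy=5,interpolation=cv2.INTER_CUBIC)
cv2.imwrite("pics/zt.png",np.clip(np.hstack([a,b])*1.4,0,255).astype('uint8'));cv2.imwrite("pics/zs.png",c)
E
```

```text
(no output)
```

View pics/zt.png

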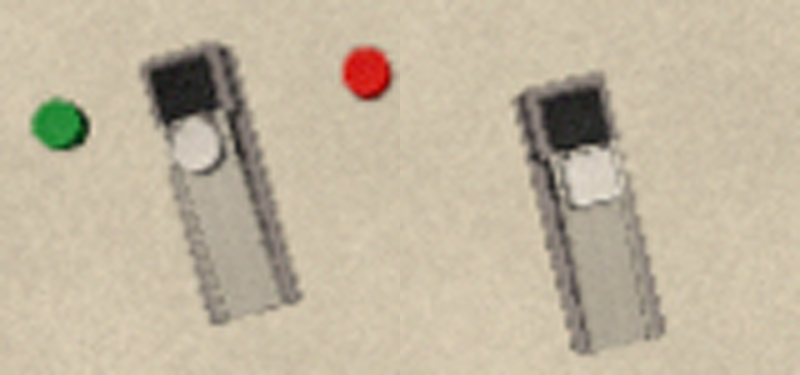

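View pics/zs.png

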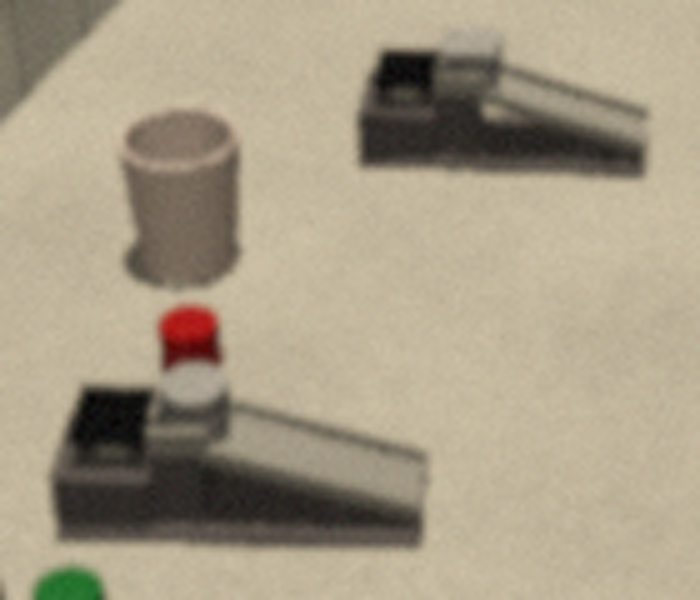

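```bash
cat > m.py <<'E'
from h import *
def ld(n): 
    d=np.load(n); return {k:d[k] for k in d.files}
t=ld("pics/top0.npz"); s=ld("pics/side0.npz")
def comp(mask,seed,w=None):
    n,l,st,ce=cv2.connectedComponentsWithStats(mask.astype('uint8'),connectivity=4)
    i=l[seed[1],seed[0]]
    return l==i,ce[i],st[i]
if __name__=="__main__":
    im=t["img"].astype(int); g=im.sum(2)/3; sat=im.max(2)-im.min(2)
    np.set_printoptions(linewidth=250)
    print(g[160:222,164:204].astype(int)[:30])
    for thr in(40,50):
        m,ce,st=comp(g<thr,(177,172)); print(thr,ce,st,onplane(t,*ce,.06))
    for thr in(150,160,170):
        m,ce,st=comp((g>thr)&(sat<25),(179,184)); print(thr,ce,st,onplane(t,*ce,.078))
    g2=s["img"].astype(int).sum(2)/3
    print(g2[230:270,178:200].astype(int))
E
python3 m.py
```

```text
[[137 134 134 ... 139 135 132]
 [135 134 135 ... 138 133 135]
 [134 136 135 ... 134 134 133]
 ...
 [135 133 137 ... 135 135 131]
 [134 134 133 ... 135 132 133]
 [136 136 138 ... 133 136 132]]
40 [176.29752066 172.30578512] [170 166  13  14 121] [0.65297158 0.22851406 0.06      ]
50 [176.33587786 172.3129771 ] [170 166  14  14 131] [0.65294501 0.22838461 0.06      ]
150 [255.45449825 191.52033642] [     0      0    512    384 196421] [ 0.58270983 -0.03524714  0.078     ]
160 [255.5065668  191.51588396] [     0      0    512    384 196519] [ 0.5827217  -0.03541822  0.078     ]
170 [255.5 191.5] [     0      0    512    384 196608] [ 0.58277433 -0.03539757  0.078     ]
[[180 174 180 177 175 176 178 175 179 176 179 177 177 177 174 176 179 175 172 174 177 180]
 [180 177 176 176 173 177 177 178 179 181 175 179 178 175 177 176 180 179 176 173 171 172]
 [175 176 177 176 175 179 173 176 176 176 174 179 174 180 180 178 176 179 177 176 176 172]
 [178 176 178 175 175 177 176 179 175 177 176 173 177 178 178 177 179 177 180 178 177 172]
 [180 178 178 179 179 176 179 178 179 178 173 171 179 179 178
[... 2515 characters left out ...]
8  44  41  41  43  43  39  42  40  42  41  44  39  46  45  43]
 [179 177 146  99  55  44  47  45  44  41  40  43  42  43  44  46  44  44  44  40  38  42]
 [177 178 156 111  65  52  49  48  52  50  47  52  48  50  49  51  52  48  49  48  50  50]
 [177 177 163 121  81  64  65  64  60  64  65  66  63  65  65  61  57  68  61  57  62  66]
 [175 176 161 122  86  75  70  73  74  74  74  71  75  77  81  72  73  71  76  72  71  77]
 [180 173 164 125  99  94  93  87  89  88  96  93  87  91  93  89  92  90  92  89  88  91]
 [178 178 164 150 134 131 136 128 129 130 130 130 135 129 128 130 131 129 130 130 129 130]
 [174 175 172 167 171 165 165 169 170 165 167 164 168 168 166 163 166 166 167 166 168 166]]
```

```bash
cat > m2.py <<'E'
from m import *
im=t["img"].astype(int); g=im.sum(2)/3; sat=im.max(2)-im.min(2)
import sys
np.set_printoptions(linewidth=250,threshold=sys.maxsize)
print(g[178:194,168:194].astype(int)); print(sat[178:194,168:194])
# depth cloud, height map
vs,us=np.mgrid[158:224,160:208]
P=np.array([dep(t,u,v) for u,v in zip(us.ravel(),vs.ravel())])
print((P[:,2].reshape(vs.shape)*1000).round().astype(int)[::2])
E
python3 m2.py
```

```text
[[133 130 116  76  41  27  18  28  47  77 106 106  86  68  66 104 108  63  35  58  83  90 114 133 136 136]
 [132 135 127  90  71  26  66  99  98 127 138 132 119  90  75  98 111  86  33  66  92  84 112 134 138 140]
 [134 137 128 104 112  67  80  90 115 135 135 140 137 132 108  85 119 107  29  62  87  85 115 138 134 136]
 [134 136 134 131 123  88  93 115 128 132 136 137 138 141 127  96 106 115  58  47  78  91  90 110 138 136]
 [135 137 136 137 126  83  95 137 136 135 139 140 142 140 140 116  85  98  68  44  75  91  78 104 135 136]
 [136 134 135 135 136 115  99 136 140 140 139 143 140 140 141 119  84 108 100  28  68  90  83 110 136 134]
 [134 134 134 138 136 128 113 135 139 140 141 141 141 141 144 120  67 106 111  29  58  84  93 101 124 132]
 [137 137 137 137 131 125 125 139 139 139 143 142 141 141 146 121  54  96 105  41  38  68  94  84 106 135]
 [137 139 135 137 138 129 123 140 140 144 142 145 149 148 135 101  50  93 119  85  39  70  91  77 106 134]
 [137 138 134 136 138 134 121 111 142 143 144 146 145 147 117  58  79 115 113  92  60  70  86  84 116 133]
 [134 133 132 139 134 126  96 
[... 9229 characters left out ...]
 3    2    4    3   -3   -2   -5    3    2    2    5    8    1    1   -7    4    1   10    7   20   22   14    5    5    1   -3   11    4    0    4    3   -3    2    1    2    0    0    2   -5   -3    7   -3    1]
 [  -3    6    2   -3    4    3   -3    8   -1   -1    0   -3    3    0   -1    2    6   -1    0    4    5    1    3    2    1   -3   -5    1    0    2   -1   -1    0    6    0   -1    0    4   -1    0    4    0    4   -1   -5   -3   -1    0]
 [  -3    4   -3   -2   -4    1   -3    6    1   -1    4    2    5   -2    5   -3 1469    4    0    1   -1    0    3    3    2   -4    4    1    0    2    2   -1    4    1   -7    0   -2   -3   -2    0   -3    9    2    0    1   -4   -5    1]]
```

```bash
cat > m3.py <<'E'
from m import *
im=t["img"].astype(int); g=im.sum(2)/3
vs,us=np.mgrid[158:224,160:208]
P=np.array([dep(t,u,v) for u,v in zip(us.ravel(),vs.ravel())]); G=g[158:224,160:208].ravel()
ok=P[:,2]<.2; 
tin=ok&(P[:,2]>.070)&(us.ravel()>174)
uv=np.c_[us.ravel(),vs.ravel()]
c=uv[tin].mean(0); T=onplane(t,*c,.078); print("tin top",tin.sum(),c,T)
# edge based: min enclosing of tin
K=onplane(t,176.32,172.31,.06); print("key",K, np.linalg.norm((K-T)[:2]), np.degrees(np.arctan2(*(K-T)[1::-1])))
# side tin via depth
vs2,us2=np.mgrid[225:275,175:265]
Q=np.array([dep(s,u,v) for u,v in zip(us2.ravel(),vs2.ravel())]);
d=(K-T)[:2]; 
for it in range(3):
    a=np.arctan2(d[1],d[0]) if it==0 else a
    e=np.array([np.cos(a),np.sin(a)]); n=np.array([-e[1],e[0]])
    rel=P[:,:2]-K[:2]; X=rel@e-0+.005; Y=rel@n
    print("ang",np.degrees(a))
    xs=[];ys=[]
    for x0 in np.arange(-.145,-.06,.01):
        zf=.05-np.tan(np.radians(18))*(-x0-.005-.042)
        sel=ok&(X>x0)&(X<x0+.01)&(abs(Y)<.05)
        fl=sel&(G>112)&(abs(P[:,2]-zf)<.009)
        if it==2: print(round(x0+.005,3),fl.sum(),Y[fl].min().round(4),Y[fl].max().round(4), Y[fl].mean().round(4), "all>12mm",np.percentile(Y[sel&(P[:,2]>.012)],[2,98]).round(4), P[fl,2].mean().round(4),zf.round(4))
        xs.append(x0+.005); ys.append(Y[fl].mean())
    pf=np.polyfit(xs,ys,1); print(pf)
    a=a+np.arctan(pf[0])
m=ok&(P[:,2]>.012)&(abs(Y)<.05)
print("X ends",np.percentile(X[m],[.5,2,98,99.5]))
# side view point cloud: same frame
okq=(Q[:,2]<.2); rel=Q[:,:2]-K[:2]; X=rel@e+.005; Y=rel@n
mt=okq&(Q[:,2]>.073)&(abs(X+.0375)<.03)&(abs(Y)<.03)
print("side tin top pts",mt.sum(),X[mt].mean(),Y[mt].mean(),Q[mt,2].mean())
gs=s["img"].astype(int).sum(2)[225:275,175:265].ravel()/3
mk=okq&(gs<30)&(abs(Q[:,2]-.06)<.012)&(abs(X-.005)<.03)&(abs(Y)<.03); print("side key",mk.sum(),X[mk].mean(),Y[mk].mean(),Q[mk,2].mean())
E
python3 m3.py
```

```text
tin top 85 [179.29411765 183.38823529] [0.61364236 0.2153428  0.078     ]
key [0.65295601 0.22843819 0.06      ] 0.041437334308635033 18.42293815459429
ang 18.42293815459429
[-0.0608883  -0.00099459]
ang 14.93859715705806
[-0.00353697 -0.00162963]
ang 14.735944508835901
-0.14 33 -0.0401 0.0435 -0.0014 all>12mm [-0.0214  0.0308] 0.0182 0.0182
-0.13 32 -0.0192 0.0176 -0.0017 all>12mm [-0.0244  0.0213] 0.0226 0.0214
-0.12 29 -0.0187 0.0148 -0.0021 all>12mm [-0.0235  0.0188] 0.0256 0.0247
-0.11 31 -0.0178 0.0149 -0.0013 all>12mm [-0.0235  0.0198] 0.0277 0.0279
-0.1 31 -0.0197 0.0143 -0.0023 all>12mm [-0.0237  0.0184] 0.0332 0.0312
-0.09 33 -0.0199 0.0195 -0.0009 all>12mm [-0.0239  0.0198] 0.0351 0.0344
-0.08 32 -0.0195 0.0144 -0.0023 all>12mm [-0.0237  0.0199] 0.0392 0.0377
-0.07 33 -0.0185 0.0171 -0.0008 all>12mm [-0.0234  0.0195] 0.0411 0.0409
-0.06 31 -0.0192 0.0145 -0.0021 all>12mm [-0.0235  0.0207] 0.0443 0.0442
[ 3.42075690e-08 -1.64734887e-03]
X ends [-0.14823761 -0.14513858  0.03143839  0.03383198]
side tin top pts 109 -0.03865275726172232 0.003321300251167812 0.07785051331779479
side key 123 0.0036170252905237043 0.0067401952951000954 0.05999242004759406
```

```bash
cat > pl.py <<'E'
from h import *
from scipy.spatial.transform import Rotation as R
a=np.radians(14.74); e=np.array([np.cos(a),np.sin(a),0]); n=np.array([-np.sin(a),np.cos(a),0])
K=np.array([0.65296,0.22844,0]); O=K-.005*e-.0012*n
def W(x,y,z): return O+e*x+n*y+np.array([0,0,z])
def tool():
    o=ctrl.get_obs(); w,x,y,z=o["eef_rot"]; return o,R.from_quat([x,y,z,w]).as_matrix(),o["eef_pos"]
def need(x,y,z):
    o,M,p=tool()
    # desired: tool x down, tool y = +-e closest
    best=None
    for sg in(1,-1):
        D=np.c_[[0,0,-1.],sg*e,np.cross([0,0,-1.],sg*e)]
        rv=np.degrees(R.from_matrix(M.T@D).as_rotvec())
        print("sign",sg,"rotvec deg",rv.round(2),"shift in final frame mm",(1000*D.T@(W(x,y,z)-p)).round(1),"in present frame",(1000*M.T@(W(x,y,z)-p)).round(1))
    f=p-O; print("TCP in stand frame mm",(1000*np.array([f@e,f@n,f[2]])).round(1),"F",o["wrist_force"].round(2),"open",round(o["opening"],3),"t",o["time_s"],"q",o["q"].round(2))
if __name__=="__main__":
    import sys; need(*[float(v)/1000 for v in sys.argv[1:4]])
    o,M,p=tool(); print(M.round(3),O)
E
python3 pl.py -42.5 0 242
```

```text
sign 1 rotvec deg [-9.129e+01 -8.000e-02  6.000e-02] shift in final frame mm [-5.000e-01  6.549e+02 -6.280e+02] in present frame [   0.7 -642.5 -640.6]
sign -1 rotvec deg [8.871e+01 6.000e-02 8.000e-02] shift in final frame mm [-5.000e-01 -6.549e+02  6.280e+02] in present frame [   0.7 -642.5 -640.6]
TCP in stand frame mm [-697.4 -628.   241.5] F [ 0.5   0.48 -0.21] open 1.003 t 0.1 q [-1.54  0.18  1.61 -0.    1.35 -0.21]
[[-0.     0.233 -0.973]
 [ 0.002 -0.973 -0.233]
 [-1.    -0.002 -0.   ]] [0.64842987 0.22600733 0.        ]
```

drive_tool:
  increments:
    - [0, 0, 0, -10.1, 0, 0, 1]
    - [0, 0, 0, -10.1, 0, 0, 1]
    - [0, 0, 0, -10.1, 0, 0, 1]
    - [0, 0, 0, -10.1, 0, 0, 1]
    - [0, 0, 0, -10.1, 0, 0, 1]
    - [0, 0, 0, -10.1, 0, 0, 1]
    - [0, 0, 0, -10.1, 0, 0, 1]
    - [0, 0, 0, -10.1, 0, 0, 1]
    - [0, 0, 0, -10.1, 0, 0, 1]

```text
time_s: 1.23
eef_pos: [0.1338, -0.5589, 0.2417]
eef_rot: [0.56, 0.432, 0.56, -0.432]
wrist_force: [-0.0, -0.7, -1.0]
opening: 1.001
```

```bash
python3 pl.py -42.5 0 160
```

```text
sign 1 rotvec deg [-0.05 -0.06 -0.01] shift in final frame mm [  81.7  654.9 -628.1] in present frame [  82.5  654.3 -628.6]
sign -1 rotvec deg [ 1.7995e+02 -2.0000e-02  9.0000e-02] shift in final frame mm [  81.7 -654.9  628.1] in present frame [  82.5  654.3 -628.6]
TCP in stand frame mm [-697.4 -628.1  241.7] F [-0.01 -0.66 -1.02] open 1.001 t 1.225 q [-1.54  0.18  1.61 -0.    1.35 -1.8 ]
[[-0.     0.967  0.254]
 [ 0.001  0.254 -0.967]
 [-1.     0.    -0.001]] [0.64842987 0.22600733 0.        ]
```

drive_tool:
  increments:
    - [0, 0.022, -0.021, 0, 0, 0, 1]
    - [0, 0.0436, -0.042, 0, 0, 0, 1]
    - [0, 0.0436, -0.042, 0, 0, 0, 1]
    - [0, 0.0436, -0.042, 0, 0, 0, 1]
    - [0, 0.0436, -0.042, 0, 0, 0, 1]
    - [0, 0.0436, -0.042, 0, 0, 0, 1]
    - [0, 0.0436, -0.042, 0, 0, 0, 1]
    - [0, 0.0436, -0.042, 0, 0, 0, 1]
    - [0, 0.0436, -0.042, 0, 0, 0, 1]
    - [0, 0.0436, -0.042, 0, 0, 0, 1]

```text
time_s: 2.48
eef_pos: [0.437, -0.068, 0.2423]
eef_rot: [0.559, 0.434, 0.558, -0.434]
wrist_force: [1.1, -0.2, 0.1]
opening: 0.999
```

```bash
python3 pl.py -42.5 0 160
```

```text
sign 1 rotvec deg [-0.39  0.02 -0.02] shift in final frame mm [  82.3  236.8 -230.5] in present frame [  82.3  235.2 -232.2]
sign -1 rotvec deg [ 1.7961e+02 -3.0000e-02 -3.0000e-02] shift in final frame mm [  82.3 -236.8  230.5] in present frame [  82.3  235.2 -232.2]
TCP in stand frame mm [-279.3 -230.5  242.3] F [ 1.15 -0.17  0.12] open 0.999 t 2.475 q [-0.42 -0.13  1.92 -0.    1.35 -0.67]
[[ 0.     0.969  0.248]
 [-0.     0.248 -0.969]
 [-1.     0.     0.   ]] [0.64842987 0.22600733 0.        ]
```

drive_tool:
  increments:
    - [0, 0.0436, -0.042, 0, 0, 0, 1]
    - [0, 0.0436, -0.042, 0, 0, 0, 1]
    - [0, 0.0436, -0.042, 0, 0, 0, 1]
    - [0.01, 0.0436, -0.042, 0, 0, 0, 1]
    - [0.02, 0.04, -0.038, 0, 0, 0, 1]
    - [0.03, 0.02, -0.02, 0, 0, 0, 1]
    - [0.02, 0.004, -0.003, 0, 0, 0, 1]
    - [0, 0, 0, 0, 0, 0, 1]

```text
time_s: 3.48
eef_pos: [0.6087, 0.2104, 0.1597]
eef_rot: [0.557, 0.432, 0.56, -0.435]
wrist_force: [-0.2, -0.6, 0.6]
opening: 0.996
```

```bash
python3 pl.py -42.5 0 110; python3 - <<'E'
from h import *
import cv2
t=save("top","pics/top1.png");s=save("side","pics/side1.png")
a=cv2.resize(s["img"][140:290,130:330,::-1],None,fx=4,fy=4,interpolation=cv2.INTER_CUBIC); cv2.imwrite("pics/zs1.png",a)
a=cv2.resize(t["img"][140:240,120:260,::-1],None,fx=5,fy=5,interpolation=cv2.INTER_CUBIC); cv2.imwrite("pics/zt1.png",a)
E
```

```text
sign 1 rotvec deg [-0.38 -0.01  0.3 ] shift in final frame mm [49.7 -0.1 -5. ] in present frame [49.7  0.1 -5. ]
sign -1 rotvec deg [1.7962e+02 4.7000e-01 2.0000e-02] shift in final frame mm [49.7  0.1  5. ] in present frame [49.7  0.1 -5. ]
TCP in stand frame mm [-42.4  -5.  159.7] F [-0.19 -0.57  0.63] open 0.996 t 3.475 q [ 0.15  0.41  1.49 -0.    1.25 -0.1 ]
[[-0.005  0.969  0.248]
 [-0.001  0.248 -0.969]
 [-1.    -0.005 -0.   ]] [0.64842987 0.22600733 0.        ]
```

View pics/zs1.png

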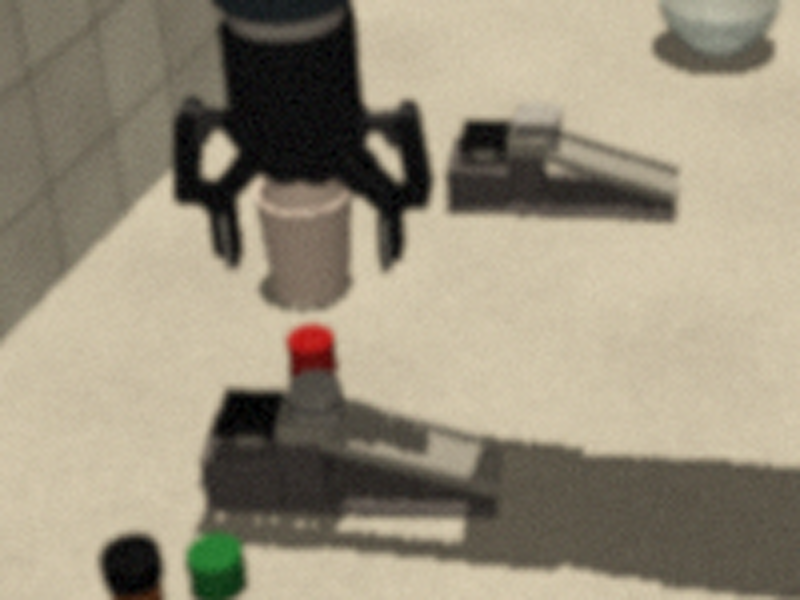

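View pics/zt1.png

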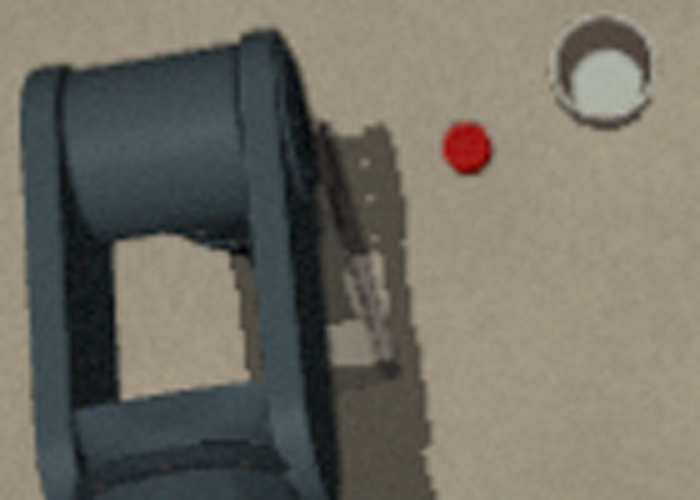

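```bash
python3 - <<'E'
from pl import *
from m import ld
s=ld("pics/side1.npz"); g=s["img"].astype(int).sum(2)/3
v0,v1,u0,u1=185,212,175,240
us,vs=np.meshgrid(range(u0,u1),range(v0,v1))
P=np.array([dep(s,u,v) for u,v in zip(us.ravel(),vs.ravel())])-O
X=P@e;Y=P@n;Z=P[:,2]
ok=(g[v0:v1,u0:u1].ravel()<75)&(abs(Y)<.03)
for nm,sel in(("key",X>-.04),("stop",X<-.04)):
    for zl in range(130,180,5):
        q=ok&sel&(Z*1000>=zl)&(Z*1000<zl+5)
        if q.sum(): print(nm,zl,q.sum(),(1000*np.percentile(X[q],[5,95])).round(1),"Y",(1000*np.percentile(Y[q],[5,50,95])).round(1))
E
```

```text
key 165 1 [1.5 1.5] Y [-3.4 -3.4 -3.4]
key 170 4 [1.7 2.5] Y [-6.2 -1.6  4. ]
key 175 10 [ 1.8 11.1] Y [-9.6  1.   4.3]
stop 170 1 [-87.9 -87.9] Y [4.7 4.7 4.7]
stop 175 5 [-94.4 -88.6] Y [1.9 2.4 5.8]
```

```bash
python3 - <<'E'
from pl import *
from m import ld
s=ld("pics/side0.npz")
def f(u,v,z,nm):
    p=onplane(s,u/5+169.6,v/5+159.6,z)-O; print(nm,(1000*np.array([p@e,p@n])).round(1))
f(193,383,.078,"tin top")
f(425,455,.020,"chute end far top edge -150,-?"); f(422,495,.015,"end near")
f(82,390,.060,"key far back"); f(158,392,.06,"key far front"); f(66,452,.06,"key near back"); f(148,455,.06,"key near front")
f(60,540,0,"base near back"); f(420,543,0,"base near front")
t=ld("pics/top0.npz")
def h(u,v,z,nm):
    p=onplane(t,u/5+139.6,v/5+154.6,z)-O; print(nm,(1000*np.array([p@e,p@n])).round(1))
h(197,145,.078,"top: tin"); h(183,87,.06,"key")
h(212,322,.0,"top base front left"); h(300,300,.0,"base front right")
E
```

```text
tin top [-37.7   0.1]
chute end far top edge -150,-? [-150.   -19.3]
end near [-150.1    6.1]
key far back [ 23.  -15.1]
key far front [-16. -15.]
key near back [20.9 33.9]
key near front [-19.6  34.5]
base near back [31.5 30.8]
base near front [-150.    25.1]
top: tin [-36.8  -0.3]
key [6.1 1.3]
top base front left [-147.3   32. ]
base front right [-149.1  -30.9]
```

drive_tool:
  increments:
    - [0.02, 0, -0.005, -0.4, 0, 0.3, 1]
    - [0.04, 0, 0, 0, 0, 0, 1]
    - [0.025, 0, 0, 0, 0, 0, 1]
    - [0, 0, 0, 0, 0, 0, 1]
    - [0, 0, 0, 0, 0, 0, 1]

```text
time_s: 4.2
eef_pos: [0.6111, 0.2155, 0.0797]
eef_rot: [0.562, 0.434, 0.558, -0.43]
wrist_force: [0.4, 0.1, -0.1]
opening: 1.0
```

```bash
python3 pl.py -42.5 0 65; python3 - <<'E'
from h import *
import cv2
s=save("side","pics/side2.png")
a=cv2.resize(s["img"][200:280,170:290,::-1],None,fx=6,fy=6,interpolation=cv2.INTER_CUBIC); cv2.imwrite("pics/zs2.png",a)
E
```

```text
sign 1 rotvec deg [-0.04  0.02 -0.49] shift in final frame mm [14.7 -3.7 -0.7] in present frame [14.7 -3.8 -0.7]
sign -1 rotvec deg [ 1.7996e+02 -7.7000e-01 -4.0000e-02] shift in final frame mm [14.7  3.7  0.7] in present frame [14.7 -3.8 -0.7]
TCP in stand frame mm [-38.8  -0.7  79.7] F [ 0.41  0.13 -0.13] open 1.0 t 4.2 q [ 0.16  0.51  1.53  0.    1.09 -0.1 ]
[[ 0.008  0.967  0.254]
 [ 0.002  0.254 -0.967]
 [-1.     0.009  0.   ]] [0.64842987 0.22600733 0.        ]
```

View pics/zs2.png

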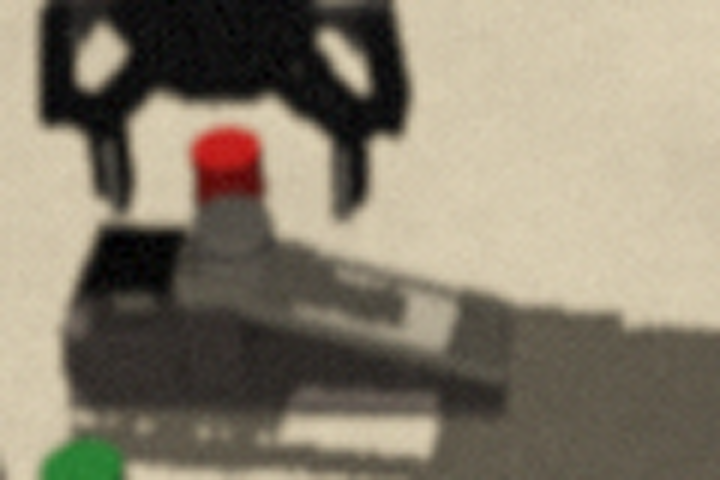

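drive_tool:
  increments:
    - [0.005, -0.0037, -0.0007, 0, 0, -0.5, 1]
    - [0.007, 0, 0, 0, 0, 0, 1]
    - [0, 0, 0, 0, 0, 0, 1]

```text
time_s: 4.62
eef_pos: [0.6052, 0.2156, 0.0644]
eef_rot: [0.559, 0.43, 0.561, -0.433]
wrist_force: [0.4, -0.0, -0.2]
opening: 0.999
```

```bash
python3 pl.py -42.5 0 65; python3 - <<'E'
from h import *
import cv2
s=save("side","pics/side3.png")
a=cv2.resize(s["img"][200:280,170:290,::-1],None,fx=6,fy=6,interpolation=cv2.INTER_CUBIC); cv2.imwrite("pics/zs3.png",a)
E
```

```text
sign 1 rotvec deg [ 0.02 -0.01  0.29] shift in final frame mm [-0.6  2.   0.9] in present frame [-0.6  2.   0.9]
sign -1 rotvec deg [-1.7998e+02 -4.5000e-01 -1.0000e-02] shift in final frame mm [-0.6 -2.  -0.9] in present frame [-0.6  2.   0.9]
TCP in stand frame mm [-44.5   0.9  64.4] F [ 0.37 -0.02 -0.23] open 0.999 t 4.625 q [ 0.16  0.53  1.54 -0.    1.08 -0.1 ]
[[-0.005  0.967  0.255]
 [-0.001  0.255 -0.967]
 [-1.    -0.005 -0.   ]] [0.64842987 0.22600733 0.        ]
```

View pics/zs3.png

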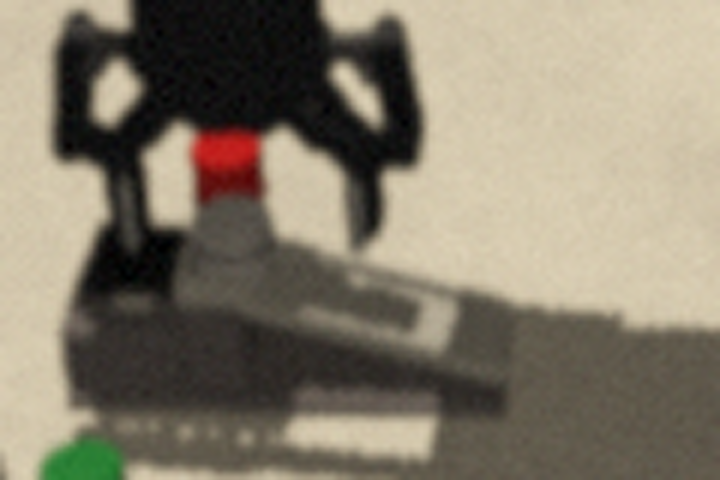

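drive_tool:
  increments:
    - [0.002, 0.001, 0.0005, 0, 0, 0.2, 1]
    - [0, 0, 0, 0, 0, 0, 1]

```text
time_s: 4.92
eef_pos: [0.607, 0.2154, 0.0631]
eef_rot: [0.56, 0.432, 0.56, -0.432]
wrist_force: [0.3, -0.2, -0.1]
opening: 1.001
```

```bash
python3 pl.py -42.5 0 55|grep -v "sign -1"
```

```text
sign 1 rotvec deg [0.01 0.   0.01] shift in final frame mm [8.1 0.3 0.3] in present frame [8.1 0.3 0.3]
TCP in stand frame mm [-42.8   0.3  63.1] F [ 0.35 -0.24 -0.14] open 1.001 t 4.925 q [ 0.16  0.53  1.54 -0.    1.07 -0.1 ]
[[-0.     0.967  0.255]
 [-0.     0.255 -0.967]
 [-1.    -0.     0.   ]] [0.64842987 0.22600733 0.        ]
```

drive_tool:
  increments:
    - [0.002, 0, 0, 0, 0, 0, 1]
    - [0, 0, 0, 0, 0, 0, 1]

```text
time_s: 5.18
eef_pos: [0.6068, 0.2154, 0.0611]
eef_rot: [0.56, 0.432, 0.56, -0.432]
wrist_force: [-0.5, -0.3, -0.1]
opening: 0.996
```

drive_tool:
  increments:
    - [0.002, 0, 0, 0, 0, 0, 1]
    - [0, 0, 0, 0, 0, 0, 1]

```text
time_s: 5.42
eef_pos: [0.6068, 0.2154, 0.059]
eef_rot: [0.56, 0.432, 0.56, -0.432]
wrist_force: [-0.2, -0.2, -0.0]
opening: 0.999
```

drive_tool:
  increments:
    - [0.001, 0, 0, 0, 0, 0, 1]
    - [0, 0, 0, 0, 0, 0, 1]

```text
time_s: 5.68
eef_pos: [0.6069, 0.2154, 0.0582]
eef_rot: [0.56, 0.432, 0.56, -0.432]
wrist_force: [-0.1, -0.5, 0.7]
opening: 1.002
```

drive_tool:
  increments:
    - [0.001, 0, 0, 0, 0, 0, 1]
    - [0, 0, 0, 0, 0, 0, 1]

```text
time_s: 5.92
eef_pos: [0.6074, 0.2155, 0.0577]
eef_rot: [0.56, 0.432, 0.56, -0.431]
wrist_force: [-1.2, -0.3, 4.4]
opening: 0.998
```

drive_tool:
  increments:
    - [0.009, 0, 0, 0, 0, 0, 1]
    - [0, 0, 0, 0, 0, 0, 1]
    - [0, 0, 0, 0, 0, 0, 1]
    - [0, 0, 0, 0, 0, 0, 1]
    - [0, 0, 0, 0, 0, 0, 1]
    - [0, 0, 0, 0, 0, 0, 1]
    - [0, 0, 0, 0, 0, 0, 1]

```text
time_s: 6.8
eef_pos: [0.6079, 0.2156, 0.0495]
eef_rot: [0.561, 0.432, 0.56, -0.431]
wrist_force: [-0.5, 0.9, 6.1]
opening: 1.001
```

```bash
python3 pl.py -42.5 0 48|grep -v "sign -1"; python3 - <<'E'
from h import *
import cv2
s=save("side","pics/side4.png"); t=save("top","pics/top4.png")
a=cv2.resize(s["img"][200:280,170:290,::-1],None,fx=6,fy=6,interpolation=cv2.INTER_CUBIC); cv2.imwrite("pics/zs4.png",np.clip(a*1.5,0,255).astype('uint8'))
E
```

```text
sign 1 rotvec deg [ 0.01  0.01 -0.13] shift in final frame mm [ 1.5 -0.7  0.2] in present frame [ 1.5 -0.7  0.2]
TCP in stand frame mm [-41.8   0.2  49.5] F [-0.5   0.9   6.08] open 1.001 t 6.8 q [ 0.16  0.55  1.54 -0.    1.05 -0.1 ]
[[ 0.002  0.967  0.255]
 [ 0.     0.255 -0.967]
 [-1.     0.002  0.   ]] [0.64842987 0.22600733 0.        ]
```

View pics/zs4.png

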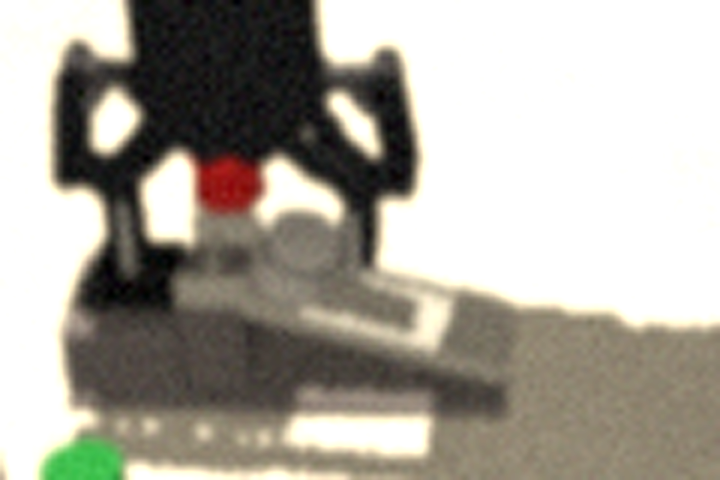

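drive_tool:
  increments:
    - [0, 0, 0, 0, 0, 0, 1]
    - [0, 0, 0, 0, 0, 0, 1]
    - [0, 0, 0, 0, 0, 0, 1]
    - [0, 0, 0, 0, 0, 0, 1]
    - [0, 0, 0, 0, 0, 0, 1]

```text
time_s: 7.52
eef_pos: [0.6079, 0.2156, 0.0495]
eef_rot: [0.561, 0.432, 0.56, -0.431]
wrist_force: [-0.4, -0.3, 6.6]
opening: 1.003
```

```bash
python3 - <<'E'
from pl import *
from m import ld
s0=ld("pics/side4.npz"); s=save("side","pics/side5.png")
print("mean diff tin patch",np.abs(s["img"].astype(float)-s0["img"])[225:260,205:235].mean(), np.abs(s["img"].astype(float)-s0["img"])[300:335,300:330].mean())
p=onplane(s,170+300/6-.4,200+240/6-.4,.067)-O; print("tin top centre est",(1000*np.array([p@e,p@n])).round(1))
us,vs=np.meshgrid(range(214,228),range(234,246)); P=np.array([dep(s,u,v) for u,v in zip(us.ravel(),vs.ravel())])-O
X=P@e;Y=P@n;Z=P[:,2];ok=(abs(Y)<.02)&(X<-.04)&(X>-.085)&(Z>.055)
A=np.c_[X[ok],Y[ok],np.ones(ok.sum())]; print("top-ish pts",ok.sum(),"median mm",(1000*np.median(np.c_[X,Y,Z][ok],axis=0)).round(1))
o,_,_=tool(); print(o["time_s"],o["wrist_force"].round(1))
a=cv2.resize(s["img"][200:280,170:290,::-1],None,fx=6,fy=6,interpolation=cv2.INTER_CUBIC); cv2.imwrite("pics/zs5.png",np.clip(a*1.5,0,255).astype('uint8'))
E
```

```text
mean diff tin patch 2.9828571428571427 2.1295238095238096
tin top centre est [-65.1  -1.5]
top-ish pts 132 median mm [-66.9   6.3  70.4]
7.575 [-0.4  0.   5.6]
```

View pics/zs5.png

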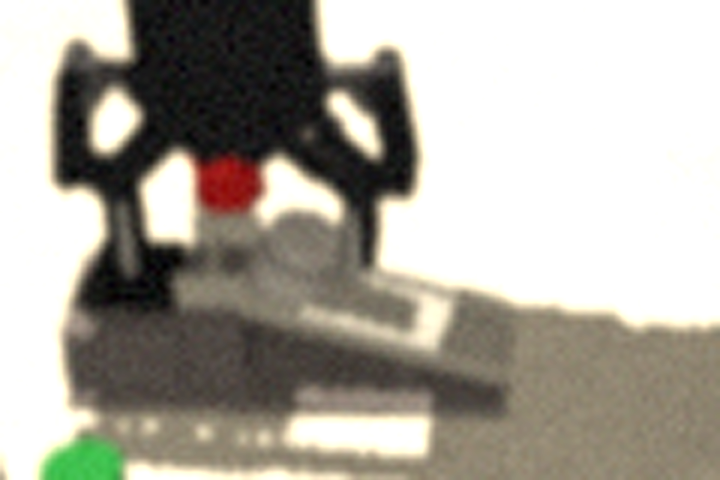

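```bash
python3 -c "
from bench import hand_in
print(hand_in())"
```

```text
the job is handed in; nothing more can be done
None
```

I pressed the round-tin dispenser's key, the tin came over the brow, and the other finger stopped it on the chute. I then handed the job in at 7.6 s of the 32 s allowed, with the key still held down. `hand_in()` gives no verdict, so what follows is from my own checks.

- **Setup:** I identified the round-tin dispenser as the left one and lined the open jaws up along its chute. One finger was over the key. The other stood across the chute with its face about 85 mm in front of the dispenser's origin.
- **Press:** I felt for contact with the key, then pressed it about 8 mm in one move and held it there at roughly 6 N.
- **Tin at rest:** The side view shows the tin upright against the stopping finger. I put the centre of its top about 65 mm in front of the origin, and its underside centre at about 57 to 59 mm. The limits are 48 to 135 mm.
- **Holding:** Two pictures 0.7 s apart show no visible movement, and the arm's pose and force stayed steady.

**Checks that disagreed:**
- **Sideways position:** Side-camera depth put the tin about 6 mm off the chute's centre line, while casting rays from the same picture put it at -1.5 mm. I think the depth points also caught the tin's near wall.
- **Arm position:** The arm landed 2 to 5 mm off some commanded moves on the way down, which I corrected before pressing.

I kept the arm clear of the other dispenser, cup, bottle and bowl, and no contact force showed before the key. I did not measure them again at the end.

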